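# Shut the feeding cabinet and fasten its cam latch

### The job

Slide the cabinet's door shut against its seal, then turn the black-handled fastener on top until it rides over its cam and drops fully down into its notch, so that its hook holds the door tight on the seal. Let the handle rise and fall freely, feel for the drop and stop turning there: do not press it down, force it against its end stop or shove the door hard. Leave the bottles, the cup and everything else where they are, and let go at the end.

Things in the scene. Friction and masses are not known exactly. Their poses are not given: they have to be found in the camera images.
- cabinet: white plastic cabinet fixed to the shelf, 160 mm deep (x), 344 wide (y), 170 tall, upright; origin at the centre of its underside. Its front looks along its own -x (away from the robot, within 0.3 rad). Front, from -y to +y: a fixed closing stile 66 mm wide whose face lies 92 mm in front of the origin, the doorway, a fixed panel
- door (a joint): how far the sliding door is open, m: 0 at its hard stop, growing along the cabinet's +y. 300 g, 150 mm wide, some 1 N of friction. A springy seal is met at 0.006 and pushes back with 2 to 7 N below that, so a door only pushed shut and let go creeps back to about 0.006; the fastener's hook draws it in to about 0.0015 and holds it
- door_pull (a point): middle of the door's pull, an upright steel bar 10 mm across reaching from 45 mm below to 32 mm above this point, 34 mm in front of the door's face; 125 mm above the shelf, 45 mm below the cabinet's top. Moves with the door; axes as the cabinet's
- keeper_post (a point): top end of the keeper, an upright steel post 8 mm across on the door's top edge, rising 30 mm above the cabinet's top; the lever's hook sweeps round its far side. Moves with the door; when shut it stands 45 mm along the cabinet's +y and 10 mm along its -x from the pivot
- lock_base: round steel base of the fastener, 62 mm across, 5 mm thick, on the cabinet's top above the stile, with a brass cam track on it. Origin on the lever's vertical pivot axis at the cabinet's top, 170 mm above the shelf; its x axis points where the handle points at lever value 0
- lever (a joint): turn of the lever, rad: 0 parked (handle out in front of the cabinet), growing counter-clockwise from above; starts at 0 to 0.06. It meets the cam at 0 to 0.6, the keeper at 0.6, and drops into the notch somewhere in 1.0 to 1.65: the cam is clamped differently on each cabinet, so feel for it. A solid end stop comes 0.06 after it is fully down
- spindle (a joint): how far the lever is lifted, m: 0 fully down (parked or seated in the notch), about 0.006 on top of the cam. A spring of 6 to 9 N holds it down; it lifts by itself as it is turned over the cam, and can rise to 0.009 at most
- lever_grip (a point): middle of the handle, a black upright paddle 10 mm thick, 32 long (radially), 36 tall, centred 90 mm from the pivot axis, 208 mm above the shelf when down; free air beneath it. x axis radially outward, z up; it turns and lifts with the lever. Turning takes 2 to 7 N here, almost none as it drops, then it rises at the stop: over 10 N is forcing it
- bottle_a: closed food bottle with an orange cap inside the cabinet, 46 mm across, 112 mm tall, origin at the centre of its underside; stays where it is
- bottle_b: closed food bottle with a green cap inside the cabinet, 46 mm across, 112 mm tall, origin at the centre of its underside; stays where it is
- cup: blue silicone feeding cup standing on the cabinet's top, at the end away from the fastener: 60 mm across, 34 mm tall, origin at the centre of its underside; stays where it is
- tweezer: stainless feeding tweezer lying flat on the shelf, 230 mm long, 9 mm high, origin under its middle; stays where it is
- divider: clear acrylic divider plate lying flat on the shelf, 200 x 142 x 5 mm, origin under its middle; stays where it is
- jar: clear jar with a black lid on the shelf, 68 mm across, 70 mm tall, origin at the centre of its underside; stays where it is
- scoop: green plastic scoop lying on the shelf, 140 mm long, origin on the shelf beneath its middle; stays where it is

How it is judged:
By the outcome, as a careful person would: the job done as asked, in the order asked, and still so for the second after the job is handed in, with the robot touching nothing.
It also fails if it takes over 72 s, if anything falls off the work surface, if the arm or the gripper's body presses on something with over 40 N, if the wrist force passes 120 N, or if a joint passes its speed limit or range.

### The arm

A 7-joint arm with a two-finger parallel gripper is mounted at the origin on the work surface. World frame = base frame: x ahead of the robot, y to its left, z up, the work surface at z = 0. Lengths are in m, angles in rad, forces in N, time in s.
With the tool pointing down it reaches from about 0.4 to 0.85 m from the base axis. Payload 10.4 kg.
Tool frame: the origin (TCP) lies midway between the tips of the shut fingers; the grasp point (between the pads) lies 19 mm behind it; z points along the fingers, y is the direction in which the jaws open and shut (so a half turn about z gives the same grasp; the last joint's range is limited). The gripper opens to 85 mm and grips with 20 to 120 N. Pads are 22 mm wide; open, the fingers measure 114 mm over their backs; the gripper's body (76 mm by 85 mm) begins 54 mm behind the grasp point. The pads swing forward as they close: fully open they stand 13 mm farther back than shut.
Start: joints at [-1.271, 0.332, -0.065, 1.46, 0.022, 1.35, -0.088], TCP at [0.198, 0.593, 0.231] pointing down, gripper open.
Joint ranges: [-2.6, 2.6], [-0.5, 2.12], [-1.47, 1.34], [0.16, 2.42], [-1.27, 4.41], [0.06, 2.06], [-2.6, 2.6]. Speed limits (rad/s): [2.22, 2.22, 2.79, 2.79, 3.14, 3.14, 3.14].

### API

Orientations are given as a unit quaternion [x, y, z, w].
In Python, from workcell import manip, viewer gives the robot as it stands.
- The arm moves only by the tool move_arm, never from a script. Its argument "deltas" is a list of rows, each a list of 7 numbers: the shift along the tool's x, y, z in m, then the turn, a rotation vector about the tool's x, y, z in degrees, then the opening, from -1 (shut) to 1 (fully open). In form: [[dx, dy, dz, wx, wy, wz, gripper], ...]. A call has 1 to 10 rows; each row shifts and turns the commanded pose from where the row before left it, along the tool's axes as they then stand; what a row does not reach is not made up. A row lasts 1/8 s, in which the tool goes at most 62.5 mm and 10.7 degrees, less where a joint would pass 70% of its speed; a pose out of reach is approached as far as the arm can. A call with a gripper value outside its range is refused whole. The fingers move at their own pace and stop on an object; "force" is the grip in N (left out, the last holds). Time passes only in rows, so rows that do not move let the fingers close. It gives the time, the measured TCP pose, the force and the opening at its end, in the units of the state.
- manip.get_obs(): the state, without advancing time (a new reading comes with each control period).
- viewer.camera(name): name is "side" or "top"; returns (picture, depth): 384x512x3 uint8, red, green, blue; 384x512 float32, m along the optical axis (not along the pixel's ray), 0 where there is no reading.
- viewer.calibration(name): a dict with "fx", "fy", "cx", "cy" (pixels), "R" (3x3) and "t" (3): a world point X has camera coordinates R X + t. Camera axes: x right, y down, z forward; pixel columns grow to the right and rows downward; lengths in m; the calibration is good to about 2 mm. A picture is of the moment at which its call begins. calibration takes no time and is no camera call.
- manip.hand_in(): hands the job in, once; it reports no verdict.
The state is a dict: "clock": time; "joint_pos": joint angles; "joint_velocities": joint speeds; "tau": joint torques, N m; "position": TCP position; "ee_rot": TCP orientation; "ft_force": force on the tool from outside, world axes, zero at the start; "torque": the same for the moment, N m; "grip_width": opening from 0.0 (shut) to 1.0 (fully open).
Only numpy, scipy, OpenCV 4.12 (cv2) and the standard library are available. Lean on these libraries where they do the work, as an engineer would, in place of code of your own. Each camera call takes 0.05 s, during which the arm holds its last target.

## Working session

There is one attempt and no reset: what is moved stays moved. The work goes in short steps, Python scripts to look and compute and a tool call to move; the robot and the scene stay as the last step left them, time stands still between calls to the robot, and variables do not carry over. Pictures are saved under pics/ and viewed, and the job is handed in when it is done.

Besides the shell and the picture viewer there is one more tool, called after "Call:" as a command line: name --pt "numbers of a row" for each row, then --argument value for the rest. move_arm: Moves the arm, as the interface text tells. Its arguments: {"type":"object","properties":{"deltas":{"type":"array"},"force":{"type":"number"}},"required":["deltas"]}

```bash
mkdir -p pics; ls
python3 - <<'E'
from workcell import manip, viewer
import cv2,numpy as np
print(manip.get_obs())
for n in("side","top"):
    p,d=viewer.camera(n); cv2.imwrite(f"pics/{n}0.png",p[:,:,::-1]); np.save(f"pics/{n}0.npy",d)
    print(n,viewer.calibration(n))
E
```

```text
pics
{'clock': 0.0, 'joint_pos': array([-1.27058469,  0.33289046, -0.0646989 ,  1.46096835,  0.02159908,
        1.3498735 , -0.08848557]), 'joint_velocities': array([ 1.05911555e-03, -7.90371314e-04,  6.38499748e-04,  6.29923813e-04,
        5.41630334e-05, -3.61633214e-04,  1.59567526e-03]), 'tau': array([-1.26377981e-03, -6.25431776e+01,  4.82964457e-02, -3.91617036e+01,
        1.62019447e-02,  9.59162659e-03,  3.59040473e-05]), 'position': array([0.19815646, 0.59235516, 0.2304914 ]), 'ee_rot': array([ 1.60688726e-01,  9.87004869e-01, -7.17274322e-04, -8.33111658e-05]), 'ft_force': array([ 0.35048411, -0.18261077, -0.47249904]), 'torque': array([-0.01337244, -0.01810934, -0.01981421]), 'grip_width': 0.999494571729098}
side {'fx': 419.9405404439483, 'fy': 419.9405404439483, 'cx': 253.96835723160237, 'cy': 194.99628922314506, 'R': array([[-0.99621198,  0.08641426, -0.00970913],
       [ 0.08205994,  0.89727686, -0.43377461],
       [-0.02877253, -0.43292819, -0.9009691 ]]), 't': array([0.58568753, 0.02811562, 1.29650789])}
top {'fx': 484.78261511133627, 'fy': 484.78261511133627, 'cx': 250.3403390920614, 'cy': 192.09528230072726, 'R': array([[-0.00902776, -0.99980114, -0.01778169],
       [-0.99918639,  0.00971837, -0.03914223],
       [ 0.03930726,  0.01741385, -0.99907542]]), 't': array([0.00619241, 0.60899708, 1.85076863])}
```

View pics/side0.png

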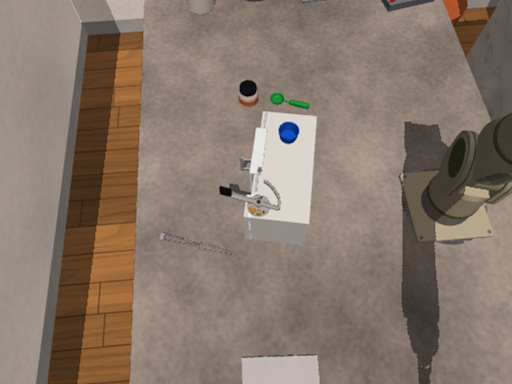

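View pics/top0.png

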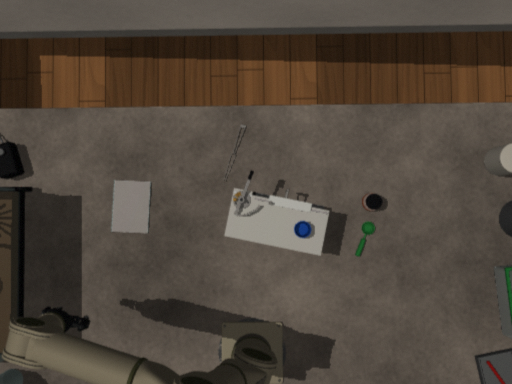

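Run:
```python
import cv2,numpy as np
a=cv2.imread("pics/side0.png")[95:260,150:340]
b=cv2.imread("pics/top0.png")[115:260,215:345]
cv2.imwrite("pics/sidez.png",cv2.resize(a,None,fx=4,fy=4,interpolation=2)[:600])
cv2.imwrite("pics/sidez.png",cv2.resize(a,(684,594),interpolation=2))
cv2.imwrite("pics/topz.png",cv2.resize(b,(520,580),interpolation=2))
```

```text
(no output)
```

View pics/sidez.png

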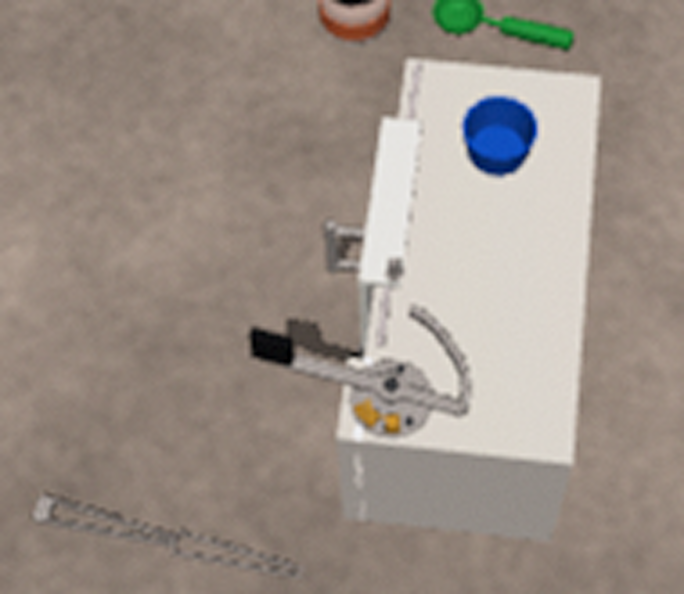

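View pics/topz.png

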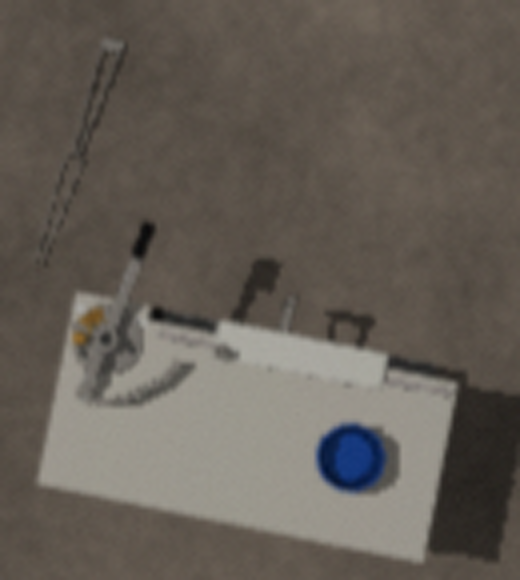

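```bash
cat > h.py <<'E'
from workcell import manip, viewer
import cv2,numpy as np
def cloud(n,d):
    c=viewer.calibration(n); v,u=np.mgrid[:384,:512]
    P=np.stack([(u-c['cx'])/c['fx']*d,(v-c['cy'])/c['fy']*d,d],-1)
    return (P-c['t'])@c['R']
def pix(n,u,v,z):
    "world point of pixel at height z"
    c=viewer.calibration(n); r=c['R'].T@np.array([(u-c['cx'])/c['fx'],(v-c['cy'])/c['fy'],1]); o=-c['R'].T@c['t']
    return o+r*(z-o[2])/r[2]
def proj(n,X):
    c=viewer.calibration(n); q=np.asarray(X)@c['R'].T+c['t']
    return np.stack([q[...,0]/q[...,2]*c['fx']+c['cx'],q[...,1]/q[...,2]*c['fy']+c['cy']],-1)
E
python3 - <<'E'
from h import *
for n in("side","top"):
    d=np.load(f"pics/{n}0.npy"); im=cv2.imread(f"pics/{n}0.png"); W=cloud(n,d)
    if n=="side": sl=(slice(95,260),slice(200,330))
    else: sl=(slice(165,265),slice(215,345))
    w=W[sl].reshape(-1,3); col=im[sl].reshape(-1,3).astype(int)
    m=(abs(w[:,2]-0.17)<.006)&(d[sl].ravel()>0)
    print(n,m.sum(),w[m].mean(0))
    r=cv2.minAreaRect(w[m][:,:2].astype(np.float32)); print(r,cv2.boxPoints(r))
    # handle black
    m=(col.max(1)<40)&(w[:,2]>.19); print("black",m.sum(),np.median(w[m],0) if m.any() else 0)
    u0=sl[1].start; v0=sl[0].start
    # all points with z .176-.24
    m=(w[:,2]>.178)&(w[:,2]<.26); 
    q=w[m]; o=np.argsort(-q[:,0]); print(m.sum()); print(q[o][:25].round(3).tolist())
E
```

```text
side 5555 [ 0.49533496 -0.07987308  0.17027495]
((0.501089334487915, -0.09585389494895935), (0.34946906566619873, 0.17208796739578247), 78.01412200927734) [[ 0.38063398 -0.2489102 ]
 [ 0.5489702  -0.28464782]
 [ 0.6215447   0.05720241]
 [ 0.45320845  0.09294003]]
black 79 [ 6.60349090e-01 -5.39532292e-04  2.15340035e-01]
884
[[0.677, -0.006, 0.198], [0.677, -0.007, 0.202], [0.676, -0.006, 0.21], [0.676, -0.004, 0.22], [0.675, -0.005, 0.223], [0.675, -0.005, 0.195], [0.675, -0.007, 0.226], [0.675, -0.01, 0.225], [0.675, -0.006, 0.199], [0.674, -0.003, 0.209], [0.674, -0.004, 0.213], [0.673, -0.005, 0.218], [0.673, -0.012, 0.22], [0.673, -0.004, 0.225], [0.673, -0.007, 0.224], [0.672, -0.003, 0.198], [0.672, -0.014, 0.223], [0.672, -0.005, 0.199], [0.672, -0.005, 0.206], [0.671, -0.003, 0.216], [0.671, -0.003, 0.221], [0.67, -0.004, 0.189], [0.67, -0.005, 0.222], [0.67, -0.007, 0.225], [0.67, -0.004, 0.195]]
top 3507 [ 0.48972862 -0.0935211   0.17036779]
((0.49847733974456787, -0.0941002368927002), (0.3443342447280884, 0.17195972800254822), 77.95340728759766) [[ 0.37845844 -0.24453133]
 [ 0.5466313  -0.28042054]
 [ 0.61849624  0.05633086]
 [ 0.4503234   0.09222007]]
black 22 [ 0.66076668 -0.00261875  0.22395433]
689
[[0.673, -0.006, 0.22], [0.673, -0.009, 0.221], [0.67, -0.003, 0.217], [0.67, -0.006, 0.219], [0.669, -0.01, 0.225], [0.669, -0.013, 0.23], [0.668, -0.013, 0.195], [0.666, -0.003, 0.222], [0.666, -0.009, 0.223], [0.666, -0.006, 0.226], [0.663, -0.006, 0.222], [0.662, -0.003, 0.225], [0.662, -0.01, 0.229], [0.66, -0.009, 0.214], [0.66, 0.001, 0.217], [0.659, -0.003, 0.225], [0.659, -0.006, 0.225], [0.656, -0.003, 0.223], [0.656, 0.001, 0.225], [0.655, -0.006, 0.227], [0.652, 0.004, 0.222], [0.652, -0.006, 0.224], [0.652, 0.001, 0.225], [0.652, -0.003, 0.225], [0.65, -0.006, 0.209]]
```

Run:
```python
from h import *
s=lambda x,y,z:pix("side",150+x/3.6,95+y/3.6,z).round(4)
t=lambda x,y,z:pix("top",215+x/4,115+y/4,z).round(4)
print("disc",s(390,397,.175))
for z in(.18,.19,.2): print("knob",z,s(391,383,z),t(106,340,z))
print("grip side topc",s(272,345,.226), "top",t(143,240,.226))
print("keeper",s(397,262,.2),t(226,352,.2))
print("pull top",s(331,225,.157),s(333,268,.157),t(290,300,.157))
o=np.array([.494,-.0924]);xc=np.array([-.978,.2088]);yc=np.array([-.2088,-.978])
for n in("side","top"):
    W=cloud(n,np.load(f"pics/{n}0.npy")).reshape(-1,3); im=cv2.imread(f"pics/{n}0.png").reshape(-1,3).astype(int)
    L=np.c_[(W[:,:2]-o)@xc,(W[:,:2]-o)@yc,W[:,2]]
    m=(abs(L[:,0])<.2)&(abs(L[:,1])<.2)
    k=m&(L[:,0]<-.105)&(L[:,2]>.06)&(L[:,2]<.17)&(L[:,1]>-.1); print(n,"front stuff\n",L[k].round(3)[:40].tolist())
    k=m&(L[:,1]>-.09)&(L[:,1]<.1)&(L[:,2]>.176)&(L[:,0]<-.04); print("keeper\n",L[k].round(3).tolist())
    k=m&(L[:,1]<-.09)&(L[:,2]>.172)&(L[:,2]<.1785);print("disc",k.sum(),L[k].min(0),L[k].max(0))
    k=(np.arange(len(L))>0)&(im.max(1)<45)&m&(L[:,2]>.19);print("grip",k.sum(),L[k].min(0).round(3),L[k].max(0).round(3),np.median(L[k],0).round(3))
    k=m&(L[:,1]>-.09)&(L[:,2]>.162)&(L[:,2]<.175)&(L[:,0]<-.083);print("doortop",L[k].min(0).round(3),L[k].max(0).round(3),np.percentile(L[k][:,1],[1,5,95,99]))
```

```text
disc [0.5773 0.0307 0.175 ]
knob 0.18 [0.5758 0.0218 0.18  ] [0.5751 0.0287 0.18  ]
knob 0.19 [0.5762 0.0264 0.19  ] [0.5748 0.0283 0.19  ]
knob 0.2 [0.5766 0.031  0.2   ] [0.5746 0.028  0.2   ]
grip side topc [0.659  0.0058 0.226 ] top [ 0.6588 -0.0052  0.226 ]
keeper [ 0.5631 -0.0677  0.2   ] [ 0.5633 -0.0754  0.2   ]
pull top [ 0.6094 -0.13    0.157 ] [ 0.6107 -0.0911  0.157 ] [ 0.6095 -0.1336  0.157 ]
side front stuff
 [[-0.125, 0.021, 0.156], [-0.127, 0.016, 0.158], [-0.124, 0.016, 0.159], [-0.122, 0.02, 0.153], [-0.127, 0.016, 0.153], [-0.123, 0.013, 0.158], [-0.121, 0.016, 0.155], [-0.119, 0.02, 0.148], [-0.116, 0.021, 0.146], [-0.113, 0.022, 0.146], [-0.126, 0.013, 0.153], [-0.124, 0.013, 0.153], [-0.121, 0.013, 0.154], [-0.118, 0.015, 0.151], [-0.116, 0.019, 0.145], [-0.113, 0.016, 0.15], [-0.11, 0.016, 0.15], [-0.107, 0.016, 0.151], [-0.127, 0.015, 0.144], [-0.124, 0.011, 0.15], [-0.121, 0.015, 0.144], [-0.118, 0.014, 0.147], [-0.116, 0.016, 0.145], [-0.112, 0.013, 0.149], [-0.11, 0.015, 0.146], [-0.107, 0.017, 0.145], [-0.127, 0.013, 0.141], [-0.124, 0.012, 0.144], [-0.121
[... 15829 characters left out ...]
 0.176], [-0.059, 0.065, 0.178], [-0.06, 0.067, 0.187], [-0.061, 0.075, 0.176], [-0.063, 0.081, 0.186], [-0.063, 0.085, 0.18], [-0.064, 0.088, 0.181], [-0.065, 0.092, 0.181], [-0.065, 0.095, 0.179], [-0.052, 0.048, 0.179], [-0.061, 0.089, 0.18], [-0.062, 0.096, 0.179], [-0.063, 0.1, 0.177], [-0.045, 0.029, 0.177], [-0.049, 0.049, 0.178], [-0.057, 0.087, 0.178], [-0.045, 0.05, 0.178], [-0.04, 0.058, 0.177], [-0.046, 0.085, 0.178]]
disc 350 [-0.09001446 -0.17054946  0.17202269] [ 0.08096354 -0.09009449  0.17843085]
grip 117 [-0.158 -0.128  0.217] [-0.028 -0.068  1.873] [-0.028 -0.068  1.873]
doortop [-0.09  -0.04   0.166] [-0.084  0.107  0.175] [-0.03734987 -0.02570705  0.10181977  0.10575022]
```

```bash
cat >> h.py <<'E'
from scipy.spatial.transform import Rotation as Ro
O=np.array([.494,-.0924]);XC=np.array([-.978,.2088]);YC=np.array([-.2088,-.978])
def c2w(x,y,z): return np.r_[O+x*XC+y*YC,z]
def down(yaw): # tool y at world angle yaw, z down
    y=np.array([np.cos(yaw),np.sin(yaw),0]);z=np.array([0,0,-1.]);x=np.cross(y,z)
    return Ro.from_matrix(np.c_[x,y,z])
def plan(p1,yaw1,n,g=-1,p0=None,R0=None):
    s=manip.get_obs(); p0=s['position'] if p0 is None else p0; R0=Ro.from_quat(s['ee_rot']) if R0 is None else R0
    R1=down(yaw1); w=(R0.inv()*R1).as_rotvec(); rows=[]
    p=p0.copy();R=R0
    for i in range(n):
        q=p0+(p1-p0)*(i+1)/n; d=R.inv().apply(q-p).round(4); ww=np.degrees(w/n).round(2)
        rows.append([*d.tolist(),*ww.tolist(),g]); p=p+R.apply(d); R=R*Ro.from_rotvec(np.radians(ww))
    print(rows); print(p.round(4), np.degrees((R.inv()*R1).magnitude()).round(2))
    return p,R
E
python3 - <<'E'
from h import *
p1=c2w(-.130,.016+.04,.30); print(p1)
yaw=np.arctan2(YC[1],YC[0])
s=manip.get_obs()
R0=Ro.from_quat(s['ee_rot']);print(np.degrees((R0.inv()*down(yaw)).as_rotvec()))
mid=s['position'].copy(); mid=mid*.5+p1*.5; mid[2]=.31
a=down(np.radians(71.5-86.7))
p,R=plan(mid,np.radians(71.5-86.7),10)
plan(p1,yaw,10,p0=p,R0=R)
E
```

```text
[ 0.6094472 -0.174312   0.3      ]
[-2.19743924e-03  1.04688497e-01  1.73558663e+02]
[[-0.0317, -0.0298, -0.0079, -0.01, 0.01, 8.67, -1], [-0.0358, -0.0248, -0.0079, -0.01, 0.01, 8.67, -1], [-0.0391, -0.019, -0.0079, -0.01, 0.01, 8.67, -1], [-0.0415, -0.013, -0.008, -0.01, 0.01, 8.67, -1], [-0.043, -0.0065, -0.0079, -0.01, 0.01, 8.67, -1], [-0.0435, 0.0001, -0.0079, -0.01, 0.01, 8.67, -1], [-0.043, 0.0066, -0.008, -0.01, 0.01, 8.67, -1], [-0.0415, 0.013, -0.008, -0.01, 0.01, 8.67, -1], [-0.0391, 0.0191, -0.0079, -0.01, 0.01, 8.67, -1], [-0.0358, 0.0248, -0.008, -0.01, 0.01, 8.67, -1]]
[0.4038 0.209  0.31  ] 0.06
[[-0.0316, 0.0299, 0.001, -0.0, -0.0, 8.69, -1], [-0.0267, 0.0343, 0.0009, -0.0, -0.0, 8.69, -1], [-0.0213, 0.038, 0.001, -0.0, -0.0, 8.69, -1], [-0.0152, 0.0407, 0.001, -0.0, -0.0, 8.69, -1], [-0.0089, 0.0426, 0.0009, -0.0, -0.0, 8.69, -1], [-0.0024, 0.0434, 0.001, -0.0, -0.0, 8.69, -1], [0.0042, 0.0433, 0.001, -0.0, -0.0, 8.69, -1], [0.0107, 0.0422, 0.001, -0.0, -0.0, 8.69, -1], [0.0169, 0.0401, 0.0009, -0.0, -0.0, 8.69, -1], [0.0228, 0.037, 0.001, -0.0, -0.0, 8.69, -1]]
[ 0.6094 -0.1743  0.3   ] 0.07
```

Call:
move_arm --pt "-0.032 -0.03 -0.008 0 0 8.7 -1" --pt "-0.036 -0.025 -0.008 0 0 8.7 -1" --pt "-0.039 -0.019 -0.008 0 0 8.7 -1" --pt "-0.0415 -0.013 -0.008 0 0 8.7 -1" --pt "-0.043 -0.0065 -0.008 0 0 8.7 -1" --pt "-0.0435 0 -0.008 0 0 8.7 -1" --pt "-0.043 0.0065 -0.008 0 0 8.7 -1" --pt "-0.0415 0.013 -0.008 0 0 8.7 -1" --pt "-0.039 0.019 -0.008 0 0 8.7 -1" --pt "-0.036 0.025 -0.008 0 0 8.7 -1"

```text
clock: 1.35
position: [0.4034, 0.2067, 0.3114]
ee_rot: [0.797, 0.603, -0.0, -0.0]
ft_force: [0.7, 1.9, 0.5]
grip_width: 0.001
```

Run:
```python
from h import *
s=manip.get_obs();print(s['joint_pos'].round(3),s['position'])
p1=c2w(-.130,.016+.04,.30)
plan(p1,np.arctan2(YC[1],YC[0]),10)
```

```text
[-0.903 -0.104  0.305  1.77   0.031  1.47  -0.878] [0.4034238  0.20671424 0.31138232]
[[-0.0311, 0.0302, 0.0011, -0.0, 0.0, 8.63, -1], [-0.0262, 0.0345, 0.0012, -0.0, 0.0, 8.63, -1], [-0.0207, 0.038, 0.0011, -0.0, 0.0, 8.63, -1], [-0.0147, 0.0407, 0.0011, -0.0, 0.0, 8.63, -1], [-0.0085, 0.0425, 0.0012, -0.0, 0.0, 8.63, -1], [-0.002, 0.0433, 0.0011, -0.0, 0.0, 8.63, -1], [0.0045, 0.0431, 0.0011, -0.0, 0.0, 8.63, -1], [0.0109, 0.0419, 0.0011, -0.0, 0.0, 8.63, -1], [0.0171, 0.0398, 0.0012, -0.0, 0.0, 8.63, -1], [0.0228, 0.0368, 0.0011, -0.0, 0.0, 8.63, -1]]
[ 0.6094 -0.1743  0.3   ] 0.03
```

Call:
move_arm --pt "-0.031 0.03 0.001 0 0 8.6 -1" --pt "-0.026 0.0345 0.001 0 0 8.6 -1" --pt "-0.0205 0.038 0.001 0 0 8.6 -1" --pt "-0.0145 0.0405 0.001 0 0 8.6 -1" --pt "-0.0085 0.0425 0.001 0 0 8.6 -1" --pt "-0.002 0.0435 0.001 0 0 8.6 -1" --pt "0.0045 0.043 0.001 0 0 8.6 -1" --pt "0.011 0.042 0.001 0 0 8.6 -1" --pt "0.017 0.04 0.001 0 0 8.6 -1" --pt "0.023 0.037 0.001 0 0 8.6 -1"

```text
clock: 2.6
position: [0.6127, -0.1721, 0.3009]
ee_rot: [0.995, -0.102, -0.0, -0.0]
ft_force: [0.3, 0.5, 0.8]
grip_width: -0.0
```

Run:
```python
from h import *
s=manip.get_obs();print(s['joint_pos'].round(3),s['position'])
p,d=viewer.camera("side");cv2.imwrite("pics/side1.png",cv2.resize(p[60:260,140:360,::-1],(660,600),interpolation=2))
plan(c2w(-.130,.016+.042,.127),np.arctan2(YC[1],YC[0]),6)
```

```text
[-0.355  0.4    0.778  1.35  -0.278  1.502 -1.374] [ 0.61272737 -0.17210356  0.30092579]
[[-0.0006, -0.0001, 0.0288, 0.03, 0.01, -0.06, -1], [-0.0007, -0.0001, 0.0287, 0.03, 0.01, -0.06, -1], [-0.0007, -0.0001, 0.0288, 0.03, 0.01, -0.06, -1], [-0.0006, -0.0001, 0.0288, 0.03, 0.01, -0.06, -1], [-0.0007, -0.0, 0.0288, 0.03, 0.01, -0.06, -1], [-0.0007, -0.0001, 0.0287, 0.03, 0.01, -0.06, -1]]
[ 0.609  -0.1762  0.127 ] 0.02
```

View pics/side1.png

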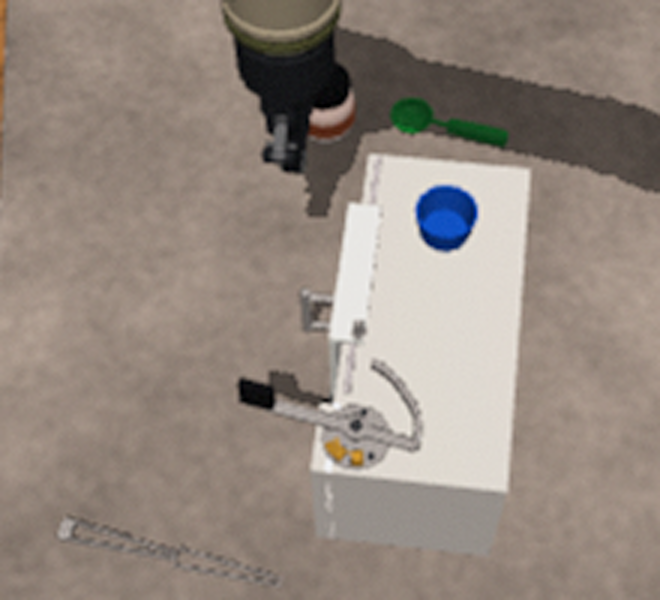

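Call:
move_arm --pt "-0.0007 0 0.029 0 0 0 -1" --pt "-0.0007 0 0.029 0 0 0 -1" --pt "-0.0007 0 0.029 0 0 0 -1" --pt "-0.0007 0 0.029 0 0 0 -1" --pt "-0.0007 0 0.029 0 0 0 -1" --pt "-0.0007 0 0.029 0 0 0 -1"

```text
clock: 3.4
position: [0.6078, -0.17, 0.126]
ee_rot: [0.995, -0.1, -0.0, -0.0]
ft_force: [0.7, -0.2, -0.2]
grip_width: 0.0
```

Run:
```python
from h import *
s=manip.get_obs();print(s['joint_pos'].round(3),s['position'],s['ft_force'],((s['position'][:2]-O)@XC).round(4),((s['position'][:2]-O)@YC).round(4))
p,d=viewer.camera("side");cv2.imwrite("pics/side2.png",cv2.resize(p[60:260,140:360,::-1],(660,600),interpolation=2))
```

```text
[-0.339  0.5    0.719  1.603 -0.35   1.173 -1.314] [ 0.60776314 -0.17002729  0.12599739] [ 0.67448965 -0.15498927 -0.21474105] -0.1275 0.0522
```

View pics/side2.png

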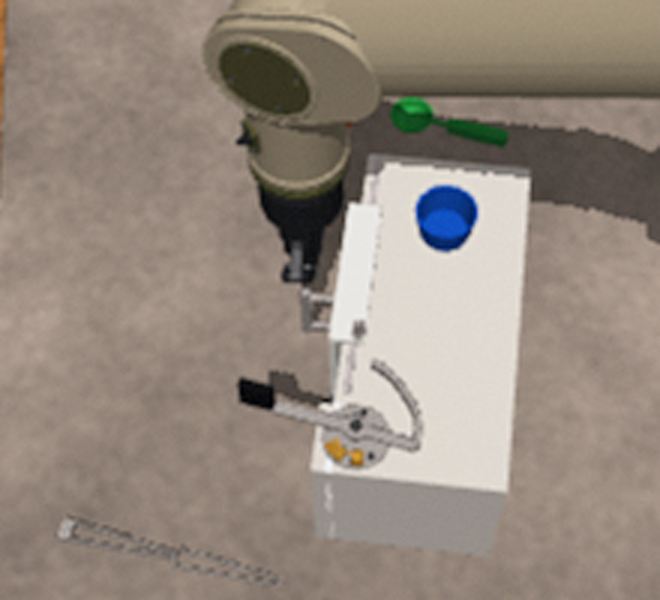

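Call:
move_arm --pt "0 -0.005 0 0 0 0 -1" --pt "0 -0.005 0 0 0 0 -1" --pt "0 -0.005 0 0 0 0 -1" --pt "0 -0.005 0 0 0 0 -1" --pt "0 -0.005 0 0 0 0 -1" --pt "0 -0.005 0 0 0 0 -1"

```text
clock: 4.2
position: [0.6142, -0.1408, 0.1275]
ee_rot: [0.995, -0.1, 0.0, 0.0]
ft_force: [0.2, -1.4, 1.1]
grip_width: -0.002
```

Call:
move_arm --pt "0 -0.005 0 0 0 0 -1" --pt "0 -0.005 0 0 0 0 -1" --pt "0 -0.005 0 0 0 0 -1" --pt "0 -0.005 0 0 0 0 -1"

```text
clock: 4.7
position: [0.6181, -0.121, 0.1272]
ee_rot: [0.995, -0.1, -0.0, -0.0]
ft_force: [0.4, -1.7, 0.5]
grip_width: -0.0
```

```bash
cat >> h.py <<'E'
def door():
    s=manip.get_obs();p=s['position'];print("tcp loc",((p[:2]-O)@XC).round(4),((p[:2]-O)@YC).round(4),p[2].round(4),"F along yc",(s['ft_force'][:2]@YC).round(2),"xc",(s['ft_force'][:2]@XC).round(2))
    for n in("side","top"):
        p,d=viewer.camera(n); W=cloud(n,d).reshape(-1,3)
        L=np.c_[(W[:,:2]-O)@XC,(W[:,:2]-O)@YC,W[:,2]]
        k=(L[:,2]>.185)&(L[:,2]<.206)&(L[:,0]>-.078)&(L[:,0]<-.058)&(L[:,1]>-.11)&(L[:,1]<-.0)
        print(n,"keeper",k.sum(),np.median(L[k],0).round(4) if k.any() else 0)
    cv2.imwrite("pics/%s_%05d.png"%(n,s['clock']*100),p[:,:,::-1])
E
python3 -c "
from h import *
door()"
```

```text
tcp loc -0.1273 0.002 0.1272 F along yc 1.57 xc -0.76
side keeper 13 [-0.0672 -0.0706  0.1965]
top keeper 5 [-0.0637 -0.0713  0.202 ]
```

Call:
move_arm --pt "0 -0.004 0 0 0 0 -1" --pt "0 -0.004 0 0 0 0 -1" --pt "0 -0.004 0 0 0 0 -1"

```text
clock: 5.18
position: [0.6203, -0.1093, 0.1272]
ee_rot: [0.995, -0.1, -0.0, -0.0]
ft_force: [0.4, -1.7, -0.1]
grip_width: -0.0
```

Call:
move_arm --pt "0 -0.001 0 0 0 0 -1" --pt "0 -0.001 0 0 0 0 -1"

```text
clock: 5.42
position: [0.6208, -0.1075, 0.1272]
ee_rot: [0.995, -0.1, -0.0, -0.0]
ft_force: [0.0, -0.6, -1.3]
grip_width: -0.006
```

Call:
move_arm --pt "0 -0.001 0 0 0 0 -1"

```text
clock: 5.55
position: [0.6209, -0.1066, 0.1272]
ee_rot: [0.995, -0.1, -0.0, -0.0]
ft_force: [-1.2, -1.5, -1.3]
grip_width: -0.001
```

Call:
move_arm --pt "0 -0.001 0 0 0 0 -1"

```text
clock: 5.68
position: [0.6212, -0.1056, 0.1273]
ee_rot: [0.995, -0.1, -0.0, -0.0]
ft_force: [-0.5, -1.0, -0.0]
grip_width: -0.003
```

Call:
move_arm --pt "0 -0.001 0 0 0 0 -1" --pt "0 -0.001 0 0 0 0 -1"

```text
clock: 5.92
position: [0.6214, -0.1043, 0.1273]
ee_rot: [0.995, -0.1, -0.0, 0.0]
ft_force: [-0.8, -3.0, -1.2]
grip_width: -0.001
```

Call:
move_arm --pt "0 -0.001 0 0 0 0 -1"

```text
clock: 6.05
position: [0.6216, -0.1035, 0.1273]
ee_rot: [0.995, -0.101, -0.0, 0.0]
ft_force: [-1.7, -4.4, -1.8]
grip_width: -0.004
```

```bash
python3 -c "
from h import *
door()"
```

```text
tcp loc -0.1271 -0.0158 0.1273 F along yc 4.63 xc 0.78
side keeper 13 [-0.068  -0.0892  0.1959]
top keeper 5 [-0.0638 -0.0884  0.197 ]
```

Call:
move_arm --pt "0 -0.001 0 0 0 0 -1"

```text
clock: 6.28
position: [0.6218, -0.1024, 0.1273]
ee_rot: [0.995, -0.1, -0.0, 0.0]
ft_force: [-0.9, -4.9, -0.7]
grip_width: -0.002
```

Call:
move_arm --pt "0 -0.001 0 0 0 0 -1" --pt "0 0 0 0 0 0 -1"

```text
clock: 6.52
position: [0.622, -0.1014, 0.1273]
ee_rot: [0.995, -0.1, -0.0, 0.0]
ft_force: [-1.0, -5.0, -1.3]
grip_width: 0.002
```

Call:
move_arm --pt "0 0.002 0 0 0 0 -1" --pt "0 0.003 0 0 0 0 -1" --pt "0 0.01 0 0 0 0 -1" --pt "0 0.01 -0.02 0 0 0 -1" --pt "0 0 -0.04 0 0 0 -1" --pt "0 0 -0.04 0 0 0 -1" --pt "0 0 -0.03 0 0 0 -1" --pt "0 0 0 0 0 0 -1"

```text
clock: 7.52
position: [0.6182, -0.1266, 0.2614]
ee_rot: [0.995, -0.101, 0.003, -0.0]
ft_force: [0.3, -0.6, 0.0]
grip_width: -0.004
```

```bash
cat >> h.py <<'E'
PIV=np.array([.5757,.0285])
def push_pose(th,gap,z,r=.09):
    u=np.array([np.cos(th),np.sin(th)]);t=np.array([-u[1],u[0]])
    return np.r_[PIV+r*u-(gap+.021)*t,z], th-np.pi/2
E
python3 - <<'E'
from h import *
door()
s=manip.get_obs();print(s['position'],s['joint_pos'].round(2))
th=np.radians(-19.5)
p,y=push_pose(th,.015,.26); p,R=plan(p,y,4); p2,_=push_pose(th,.015,.192); plan(p2,y,3,p0=p,R0=R)
E
```

```text
tcp loc -0.1286 0.0075 0.2614 F along yc 0.49 xc -0.39
side keeper 13 [-0.068  -0.088   0.1955]
top keeper 7 [-0.0643 -0.0821  0.1934]
[ 0.61715169 -0.12575039  0.25803406] [-0.44  0.39  0.76  1.44 -0.27  1.41 -1.44]
[[0.0032, -0.0237, -0.0005, -0.01, -0.01, 1.99, -1], [0.0023, -0.0238, -0.0005, -0.01, -0.01, 1.99, -1], [0.0016, -0.0238, -0.0004, -0.01, -0.01, 1.99, -1], [0.0006, -0.0239, -0.0005, -0.01, -0.01, 1.99, -1]]
[ 0.6485 -0.0354  0.26  ] 0.02
[[0.0, 0.0, 0.0227, 0.0, -0.0, 0.01, -1], [0.0, 0.0, 0.0226, 0.0, -0.0, 0.01, -1], [0.0, 0.0, 0.0227, 0.0, -0.0, 0.01, -1]]
[ 0.6485 -0.0355  0.192 ] 0.02
```

Call:
move_arm --pt "0.003 -0.024 0 0 0 2 -1" --pt "0.002 -0.024 0 0 0 2 -1" --pt "0.0015 -0.024 0 0 0 2 -1" --pt "0.001 -0.024 0 0 0 2 -1" --pt "0 0 0.0225 0 0 0 -1" --pt "0 0 0.0225 0 0 0 -1" --pt "0 0 0.0225 0 0 0 -1" --pt "0 0 0 0 0 0 -1"

```text
clock: 8.62
position: [0.6471, -0.034, 0.1876]
ee_rot: [0.986, -0.169, -0.002, 0.0]
ft_force: [-0.1, -0.4, -0.2]
grip_width: -0.001
```

```bash
cat >> h.py <<'E'
def lever(show=None):
    s=manip.get_obs();p=s['position'];f=s['ft_force']
    r=p[:2]-PIV
    print("t",s['clock'],"tcp",p.round(4),"r",np.hypot(*r).round(4),"F",f.round(2))
    for n in("side","top"):
        im,d=viewer.camera(n); W=cloud(n,d); 
        k=(im.max(-1)<45)&(W[...,2]>.185)&(W[...,2]<.245)&(np.hypot(W[...,0]-PIV[0],W[...,1]-PIV[1])<.112)&(np.hypot(W[...,0]-PIV[0],W[...,1]-PIV[1])>.068)
        q=W[k]; 
        if len(q)>3:
            tp=q[q[:,2]>np.percentile(q[:,2],90)-.008]; m=np.median(tp,0); print(n,len(q),"grip",m.round(4),"ang",np.degrees(np.arctan2(m[1]-PIV[1],m[0]-PIV[0])).round(1),"top z",np.percentile(q[:,2],[80,95]).round(4))
        if show:
            v,u=proj(n,np.r_[PIV,.2])[::-1].astype(int); cv2.imwrite(f"pics/{show}_{n}.png",cv2.resize(im[max(v-50,0):v+50,u-65:u+65,::-1],(520,400),interpolation=2))
E
python3 - <<'E'
from h import *
lever("l0")
s=manip.get_obs();print(s['joint_pos'].round(2))
E
```

```text
t 8.625 tcp [ 0.6471 -0.034   0.1876] r 0.0949 F [-0.08 -0.35 -0.25]
side 103 grip [ 0.6488 -0.0165  0.2416] ang -31.6 top z [0.2387 0.2434]
[-0.55  0.48  0.73  1.48 -0.33  1.3  -1.69]
```

View pics/l0_side.png

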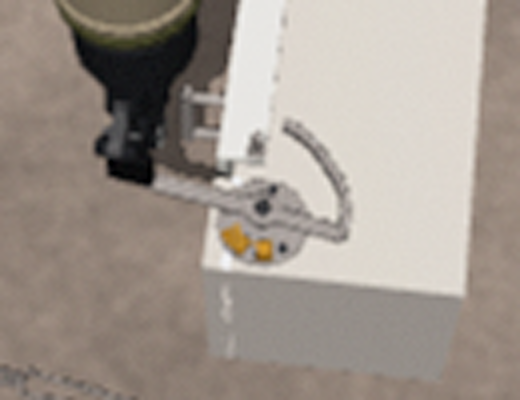

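View pics/l0_top.png

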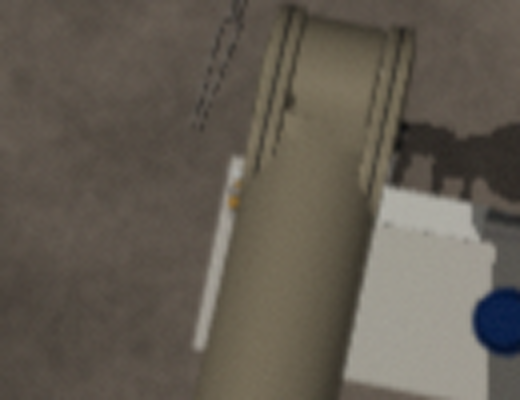

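Call:
move_arm --pt "-0.0005 -0.005 -0.001 0 0 0 -1" --pt "-0.0005 -0.005 -0.001 0 0 0 -1" --pt "0 -0.002 0 0 0 0 -1"

```text
clock: 9.1
position: [0.6519, -0.0217, 0.1922]
ee_rot: [0.986, -0.169, 0.0, -0.0]
ft_force: [0.1, -0.0, -0.6]
grip_width: 0.002
```

Call:
move_arm --pt "0 -0.002 0 0 0 0 -1" --pt "0 -0.002 0 0 0 0 -1"

```text
clock: 9.35
position: [0.653, -0.0189, 0.1919]
ee_rot: [0.986, -0.169, 0.0, 0.0]
ft_force: [0.7, -0.7, 0.8]
grip_width: 0.0
```

```bash
cat >> h.py <<'E'
def lev(show=None,th=None):
    "lever arm height & angle from side depth, around pivot"
    s=manip.get_obs();p=s['position'];f=s['ft_force']; r=p[:2]-PIV
    y=Ro.from_quat(s['ee_rot']).as_matrix()[:2,1]
    a=np.arctan2(r[1],r[0])
    print("t",s['clock'],"z",p[2].round(4),"r",np.hypot(*r).round(4),"tcp ang",np.degrees(a).round(1),"tool th",np.degrees(np.arctan2(y[1],y[0])+np.pi/2).round(1),"Ftool xyz",Ro.from_quat(s['ee_rot']).inv().apply(f).round(1),"j",s['joint_pos'][[2,4,5,6]].round(2))
    im,d=viewer.camera("side"); W=cloud("side",d); q=W.reshape(-1,3)
    rr=np.hypot(q[:,0]-PIV[0],q[:,1]-PIV[1]); aa=np.degrees(np.arctan2(q[:,1]-PIV[1],q[:,0]-PIV[0]))
    back=(rr>.034)&(rr<.06)&(q[:,2]>.181)&(q[:,2]<.215)&(q[:,0]<PIV[0])
    fr=(rr>.034)&(rr<.07)&(q[:,2]>.181)&(q[:,2]<.215)&(q[:,0]>=PIV[0]-.01)&(q[:,1]>-.02)
    kn=(rr<.008)&(q[:,2]>.18)
    for nm,k in(("back",back),("front",fr),("knob",kn)):
        if k.sum(): print(nm,k.sum(),"z",q[k][:,2].mean().round(4),"ang",np.median(aa[k]%360).round(1))
    if show:
        v,u=proj("side",np.r_[PIV,.2])[::-1].astype(int); cv2.imwrite(f"pics/{show}.png",cv2.resize(im[max(v-50,0):v+50,u-65:u+65,::-1],(520,400),interpolation=2))
E
python3 -c "
from h import *
lev('l1')"
```

```text
t 9.35 z 0.1919 r 0.0906 tcp ang -31.5 tool th -19.5 Ftool xyz [ 0.9  0.4 -0.8] j [ 0.73 -0.33  1.31 -1.72]
back 113 z 0.1941 ang 193.9
front 61 z 0.193 ang 342.0
knob 123 z 0.502 ang 151.6
```

View pics/l1.png

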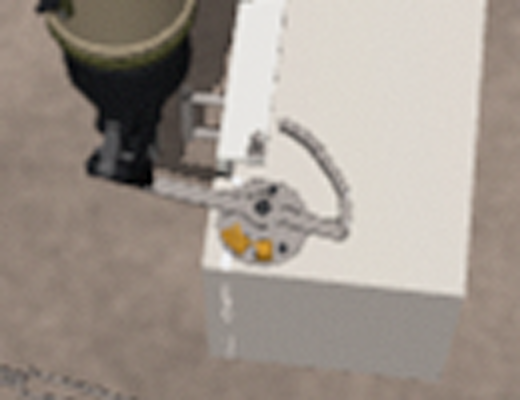

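Call:
move_arm --pt "0.001 -0.0063 0 0 0 -4 -1" --pt "0.001 -0.0063 0 0 0 -4 -1"

```text
clock: 9.65
position: [0.6587, -0.0075, 0.1918]
ee_rot: [0.995, -0.099, 0.0, 0.0]
ft_force: [0.3, -1.7, 0.2]
grip_width: -0.005
```

Call:
move_arm --pt "0.001 -0.0063 0 0 0 -4 -1" --pt "0.001 -0.0063 0 0 0 -4 -1"

```text
clock: 9.9
position: [0.6628, 0.0047, 0.1918]
ee_rot: [1.0, -0.03, 0.0, 0.0]
ft_force: [0.4, -0.3, -0.2]
grip_width: 0.002
```

```bash
python3 -c "
from h import *
lev('l2')"
```

```text
t 9.9 z 0.1918 r 0.0903 tcp ang -15.3 tool th -3.4 Ftool xyz [0.4 0.3 0.2] j [ 0.66 -0.31  1.31 -1.49]
back 128 z 0.1932 ang 208.1
front 58 z 0.1932 ang 354.1
knob 95 z 0.4754 ang 166.8
```

Call:
move_arm --pt "0.001 -0.0063 0 0 0 -4 -1" --pt "0.001 -0.0063 0 0 0 -4 -1"

```text
clock: 10.2
position: [0.6651, 0.0171, 0.1918]
ee_rot: [0.999, 0.04, 0.0, 0.0]
ft_force: [0.2, -0.1, -0.1]
grip_width: 0.004
```

Call:
move_arm --pt "0.001 -0.0063 0 0 0 -4 -1" --pt "0.001 -0.0063 0 0 0 -4 -1"

```text
clock: 10.45
position: [0.6657, 0.0295, 0.1919]
ee_rot: [0.994, 0.109, 0.0, 0.0]
ft_force: [-0.1, -2.4, 1.3]
grip_width: 0.003
```

```bash
python3 -c "
from h import *
lev('l3')"
```

```text
t 10.45 z 0.1919 r 0.09 tcp ang 0.6 tool th 12.5 Ftool xyz [-0.6  2.3 -1.3] j [ 0.6  -0.28  1.31 -1.27]
back 115 z 0.1935 ang 222.9
front 63 z 0.1931 ang 13.4
knob 79 z 0.4445 ang 137.5
```

View pics/l3.png

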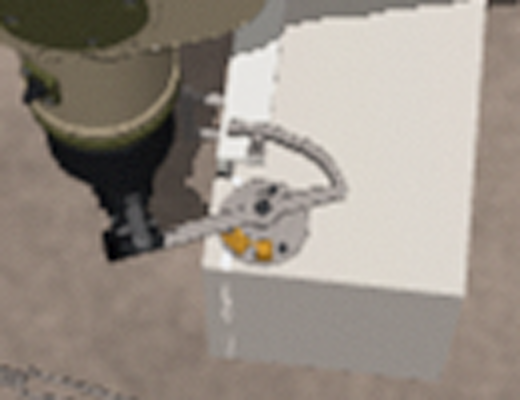

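Call:
move_arm --pt "0.0008 -0.0047 0 0 0 -3 -1"

```text
clock: 10.62
position: [0.6656, 0.0337, 0.1921]
ee_rot: [0.991, 0.134, 0.0, 0.0]
ft_force: [1.9, -2.5, 1.2]
grip_width: 0.003
```

Call:
move_arm --pt "0.0008 -0.0047 0 0 0 -3 -1"

```text
clock: 10.75
position: [0.6654, 0.038, 0.1923]
ee_rot: [0.987, 0.16, 0.001, 0.001]
ft_force: [2.2, -4.9, 2.7]
grip_width: -0.004
```

Call:
move_arm --pt "0.0008 -0.0047 0 0 0 -3 -1"

```text
clock: 10.88
position: [0.6648, 0.0423, 0.1926]
ee_rot: [0.983, 0.185, 0.001, 0.001]
ft_force: [2.4, -4.8, 3.8]
grip_width: -0.001
```

```bash
python3 -c "
from h import *
lev('l4')"
```

```text
t 10.875 z 0.1926 r 0.0902 tcp ang 8.8 tool th 21.4 Ftool xyz [ 0.5  5.4 -3.8] j [ 0.57 -0.26  1.31 -1.15]
back 107 z 0.1944 ang 227.9
front 55 z 0.1942 ang 21.2
knob 60 z 0.4344 ang 149.3
```

View pics/l4.png

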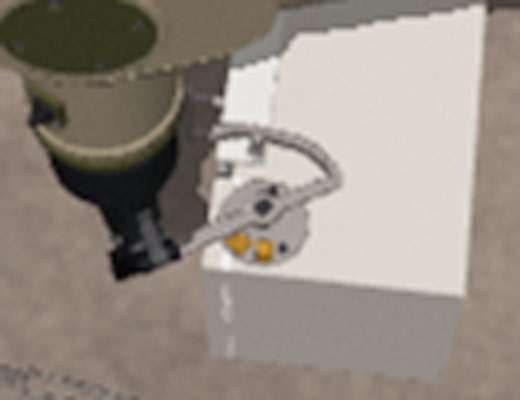

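Call:
move_arm --pt "0.0008 -0.0047 -0.0015 0 0 -3 -1"

```text
clock: 11.05
position: [0.6636, 0.0468, 0.1937]
ee_rot: [0.978, 0.21, 0.0, 0.001]
ft_force: [2.3, -6.2, -0.2]
grip_width: 0.002
```

Call:
move_arm --pt "0.0008 -0.0047 -0.0015 0 0 -3 -1"

```text
clock: 11.18
position: [0.6621, 0.0514, 0.1948]
ee_rot: [0.972, 0.236, 0.0, 0.001]
ft_force: [2.6, -5.5, -2.2]
grip_width: 0.002
```

```bash
python3 -c "
from h import *
lev('l5')"
```

```text
t 11.175 z 0.1948 r 0.0894 tcp ang 14.9 tool th 27.3 Ftool xyz [-0.2  6.1  2.2] j [ 0.55 -0.25  1.31 -1.07]
back 100 z 0.1959 ang 229.9
front 54 z 0.1949 ang 28.7
knob 57 z 0.3818 ang 144.1
```

Call:
move_arm --pt "0.0008 -0.0047 -0.0007 0 0 -3 -1"

```text
clock: 11.35
position: [0.6607, 0.0561, 0.1953]
ee_rot: [0.965, 0.261, -0.0, 0.001]
ft_force: [3.1, -5.7, -1.6]
grip_width: 0.003
```

Call:
move_arm --pt "0.0008 -0.0047 -0.0007 0 0 -3 -1"

```text
clock: 11.48
position: [0.659, 0.0606, 0.196]
ee_rot: [0.958, 0.287, -0.0, 0.001]
ft_force: [2.4, -5.1, -2.3]
grip_width: 0.004
```

```bash
python3 -c "
from h import *
lev('l6')"
```

```text
t 11.475 z 0.196 r 0.0893 tcp ang 21.1 tool th 33.3 Ftool xyz [-0.8  5.5  2.3] j [ 0.53 -0.23  1.31 -0.99]
back 92 z 0.1966 ang 233.5
front 51 z 0.1951 ang 35.7
knob 40 z 0.3392 ang 134.2
```

View pics/l6.png

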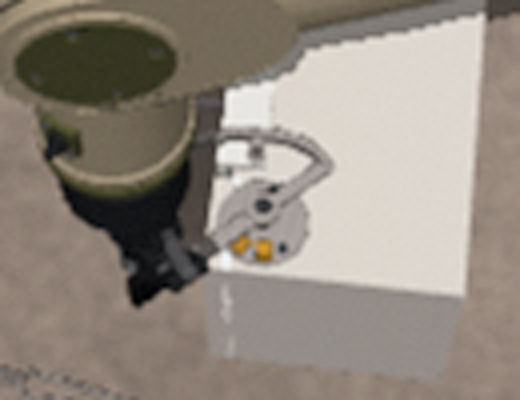

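Call:
move_arm --pt "0.0005 -0.0031 0 0 0 -2 -1"

```text
clock: 11.65
position: [0.6576, 0.0642, 0.1961]
ee_rot: [0.953, 0.304, 0.0, 0.001]
ft_force: [4.0, -5.1, -0.8]
grip_width: -0.001
```

Call:
move_arm --pt "0.0005 -0.0031 0 0 0 -2 -1"

```text
clock: 11.78
position: [0.6563, 0.0671, 0.1962]
ee_rot: [0.947, 0.321, 0.0, 0.001]
ft_force: [4.0, -4.7, -0.3]
grip_width: -0.0
```

```bash
python3 -c "
from h import *
lev('l7')"
```

```text
t 11.775 z 0.1962 r 0.0894 tcp ang 25.6 tool th 37.4 Ftool xyz [0.3 6.2 0.3] j [ 0.51 -0.23  1.31 -0.93]
back 85 z 0.1972 ang 235.8
front 48 z 0.1945 ang 39.6
knob 34 z 0.2802 ang 139.4
```

Call:
move_arm --pt "0.0005 -0.0031 0 0 0 -2 -1"

```text
clock: 11.95
position: [0.655, 0.07, 0.1965]
ee_rot: [0.941, 0.337, 0.0, 0.001]
ft_force: [3.1, -4.5, 1.0]
grip_width: 0.0
```

Call:
move_arm --pt "0.0005 -0.0031 0 0 0 -2 -1"

```text
clock: 12.08
position: [0.6536, 0.0727, 0.1966]
ee_rot: [0.935, 0.354, 0.001, 0.001]
ft_force: [4.0, -4.2, 2.0]
grip_width: -0.003
```

Call:
move_arm --pt "0.0005 -0.0031 0 0 0 -2 -1"

```text
clock: 12.2
position: [0.652, 0.0756, 0.1969]
ee_rot: [0.929, 0.37, 0.001, 0.001]
ft_force: [3.8, -3.8, 2.9]
grip_width: 0.002
```

```bash
python3 -c "
from h import *
lev('l8')"
```

```text
t 12.2 z 0.1969 r 0.0897 tcp ang 31.7 tool th 43.4 Ftool xyz [ 0.2  5.4 -2.9] j [ 0.49 -0.21  1.3  -0.85]
back 75 z 0.1986 ang 239.6
front 42 z 0.1959 ang 46.8
knob 39 z 0.3195 ang 132.5
```

Call:
move_arm --pt "0.0005 -0.0031 -0.001 0 0 -2 -1"

```text
clock: 12.38
position: [0.6499, 0.0784, 0.1976]
ee_rot: [0.922, 0.386, 0.0, 0.0]
ft_force: [3.0, -3.0, -0.7]
grip_width: -0.002
```

Call:
move_arm --pt "0.0005 -0.0031 -0.0005 0 0 -2 -1"

```text
clock: 12.5
position: [0.6477, 0.0814, 0.1979]
ee_rot: [0.915, 0.403, 0.0, 0.0]
ft_force: [1.4, -2.7, 1.0]
grip_width: -0.002
```

Call:
move_arm --pt "0.0005 -0.0031 -0.0005 0 0 -2 -1"

```text
clock: 12.62
position: [0.6457, 0.0838, 0.1983]
ee_rot: [0.908, 0.419, 0.0, 0.0]
ft_force: [2.8, -4.7, -1.1]
grip_width: -0.0
```

```bash
python3 -c "
from h import *
lev('l9')"
```

```text
t 12.625 z 0.1983 r 0.0892 tcp ang 38.3 tool th 49.6 Ftool xyz [-1.8  5.2  1.1] j [ 0.47 -0.2   1.3  -0.77]
back 75 z 0.1991 ang 242.7
front 41 z 0.1968 ang 53.8
knob 38 z 0.2934 ang 113.0
```

View pics/l9.png

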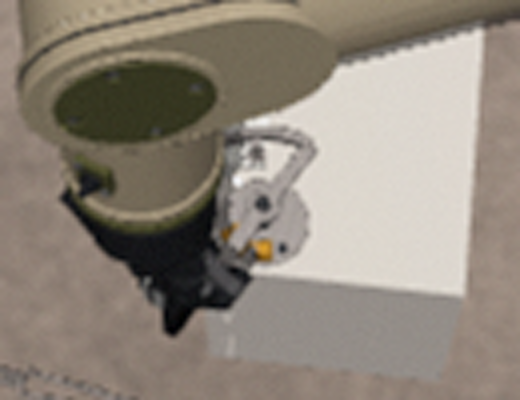

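Call:
move_arm --pt "0.0004 -0.0024 0 0 0 -1.5 -1"

```text
clock: 12.8
position: [0.6441, 0.0858, 0.1982]
ee_rot: [0.902, 0.431, 0.0, 0.0]
ft_force: [3.6, -4.1, -0.1]
grip_width: -0.004
```

Call:
move_arm --pt "0.0004 -0.0024 0 0 0 -1.5 -1"

```text
clock: 12.92
position: [0.6424, 0.0877, 0.1981]
ee_rot: [0.897, 0.443, -0.0, -0.0]
ft_force: [3.0, -4.7, -0.5]
grip_width: 0.001
```

```bash
python3 -c "
from h import *
lev('l10')"
```

```text
t 12.925 z 0.1981 r 0.0892 tcp ang 41.6 tool th 52.6 Ftool xyz [-2.   5.2  0.5] j [ 0.46 -0.19  1.3  -0.72]
back 66 z 0.1992 ang 245.1
front 35 z 0.1961 ang 59.1
knob 31 z 0.2254 ang 162.3
```

Call:
move_arm --pt "0.0004 -0.0024 0 0 0 -1.5 -1"

```text
clock: 13.1
position: [0.6407, 0.0895, 0.1981]
ee_rot: [0.891, 0.455, -0.0, -0.0]
ft_force: [2.4, -4.2, -1.3]
grip_width: -0.005
```

Call:
move_arm --pt "0.0004 -0.0024 0 0 0 -1.5 -1"

```text
clock: 13.22
position: [0.6388, 0.0914, 0.1979]
ee_rot: [0.885, 0.466, -0.0, -0.0]
ft_force: [2.1, -2.6, -0.8]
grip_width: -0.004
```

```bash
python3 -c "
from h import *
lev('l11')"
```

```text
t 13.225 z 0.1979 r 0.0891 tcp ang 44.9 tool th 55.6 Ftool xyz [-0.9  3.2  0.8] j [ 0.45 -0.18  1.3  -0.68]
back 57 z 0.1989 ang 245.1
front 26 z 0.1957 ang 270.9
knob 27 z 0.2022 ang 150.9
```

Call:
move_arm --pt "0.0003 -0.0016 0 0 0 -1 -1"

```text
clock: 13.4
position: [0.6377, 0.0927, 0.198]
ee_rot: [0.881, 0.474, -0.0, -0.0]
ft_force: [1.5, -2.2, -1.4]
grip_width: -0.002
```

Call:
move_arm --pt "0.0003 -0.0016 0 0 0 -1 -1"

```text
clock: 13.52
position: [0.6366, 0.094, 0.1981]
ee_rot: [0.876, 0.482, -0.0, -0.0]
ft_force: [1.5, -0.9, -1.0]
grip_width: 0.004
```

```bash
python3 -c "
from h import *
lev('l12')"
```

```text
t 13.525 z 0.1981 r 0.0894 tcp ang 47.1 tool th 57.6 Ftool xyz [0.  1.7 1. ] j [ 0.44 -0.18  1.3  -0.66]
back 49 z 0.1979 ang 245.2
front 23 z 0.1943 ang 270.9
knob 26 z 0.2002 ang 134.1
```

View pics/l12.png

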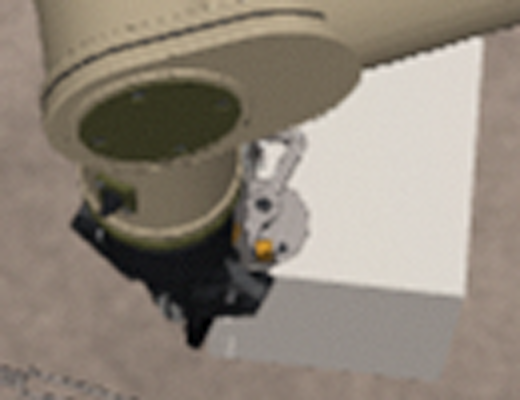

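Call:
move_arm --pt "0.0003 -0.0016 0 0 0 -1 -1"

```text
clock: 13.7
position: [0.6356, 0.0949, 0.1982]
ee_rot: [0.872, 0.489, 0.0, -0.0]
ft_force: [1.3, -0.4, -1.0]
grip_width: 0.002
```

```bash
python3 -c "
from h import *
lev('l13')"
```

```text
t 13.7 z 0.1982 r 0.0894 tcp ang 48.0 tool th 58.6 Ftool xyz [0.3 1.4 1. ] j [ 0.44 -0.18  1.3  -0.64]
back 45 z 0.1971 ang 244.9
front 19 z 0.1924 ang 271.0
knob 28 z 0.2002 ang 130.0
```

Call:
move_arm --pt "0.0003 -0.0016 0 0 0 -1 -1"

```text
clock: 13.88
position: [0.6344, 0.0958, 0.1982]
ee_rot: [0.868, 0.497, 0.0, -0.0]
ft_force: [0.8, -1.5, -0.5]
grip_width: -0.001
```

```bash
python3 -c "
from h import *
lev('l14')"
```

```text
t 13.875 z 0.1982 r 0.0893 tcp ang 48.9 tool th 59.6 Ftool xyz [-0.9  1.4  0.5] j [ 0.44 -0.17  1.3  -0.63]
back 37 z 0.1976 ang 245.2
front 15 z 0.1897 ang 274.2
knob 25 z 0.2003 ang 136.9
```

Run:
```python
from h import *
def st(W,t):
    q=W.reshape(-1,3); rr=np.hypot(q[:,0]-PIV[0],q[:,1]-PIV[1])
    L=np.c_[(q[:,:2]-O)@XC,(q[:,:2]-O)@YC]
    for a,b in((.008,.02),(.034,.045),(.045,.06),(.06,.08)):
        k=(rr>a)&(rr<b)&(q[:,2]>.182)&(q[:,2]<.215)&(L[:,0]>-.08)&(L[:,1]>-.14)&~((abs(L[:,0]+.067)<.008)&(abs(L[:,1]+.0895)<.008))
        print(t,a,k.sum(),np.percentile(q[k][:,2],[20,50,80]).round(4) if k.any() else 0)
    k=(rr<.0045)&(q[:,2]<.24); print("knob",k.sum(),q[k][:,2].mean() if k.any() else 0)
st(cloud("side",np.load("pics/side0.npy")),"0")
im,d=viewer.camera("side"); st(cloud("side",d),"now")
cv2.imwrite("pics/full.png",im[...,::-1])
```

```text
0 0.008 36 [0.1923 0.1944 0.1959]
0 0.034 0 0
0 0.045 80 [0.1922 0.1951 0.1973]
0 0.06 15 [0.1921 0.1948 0.197 ]
knob 11 0.19253208493995116
now 0.008 27 [0.1967 0.1979 0.1993]
now 0.034 15 [0.1958 0.1984 0.2   ]
now 0.045 22 [0.1949 0.1972 0.1993]
now 0.06 0 0
knob 11 0.1975884796876917
```

Call:
move_arm --pt "0.0003 -0.0016 0.0005 0 0 -1 -1"

```text
clock: 14.1
position: [0.6332, 0.0968, 0.1978]
ee_rot: [0.864, 0.504, 0.0, -0.0]
ft_force: [0.3, 0.4, 0.3]
grip_width: -0.002
```

```bash
cat >> h.py <<'E'
def ht():
    im,d=viewer.camera("side"); q=cloud("side",d).reshape(-1,3); rr=np.hypot(q[:,0]-PIV[0],q[:,1]-PIV[1])
    L=np.c_[(q[:,:2]-O)@XC,(q[:,:2]-O)@YC]
    for a,b in((0,.0045),(.008,.02),(.034,.06)):
        k=(rr>=a)&(rr<b)&(q[:,2]>.182)&(q[:,2]<.215)&(L[:,0]>-.08)&(L[:,1]>-.14)&~((abs(L[:,0]+.067)<.008)&(abs(L[:,1]+.0895)<.008))
        print("r",a,k.sum(),np.median(q[k][:,2]).round(4) if k.any() else 0,end=" ")
    print("(parked .1925 .1944 .195)")
E
python3 -c "
from h import *
lev('l15');ht()"
```

```text
t 14.1 z 0.1978 r 0.0892 tcp ang 49.9 tool th 60.5 Ftool xyz [ 0.5  0.1 -0.3] j [ 0.43 -0.17  1.29 -0.61]
back 37 z 0.1928 ang 246.8
front 11 z 0.1885 ang 271.2
knob 26 z 0.1962 ang 135.7
r 0 9 0.1977 r 0.008 27 0.1945 r 0.034 34 0.1938 (parked .1925 .1944 .195)
```

View pics/l15.png

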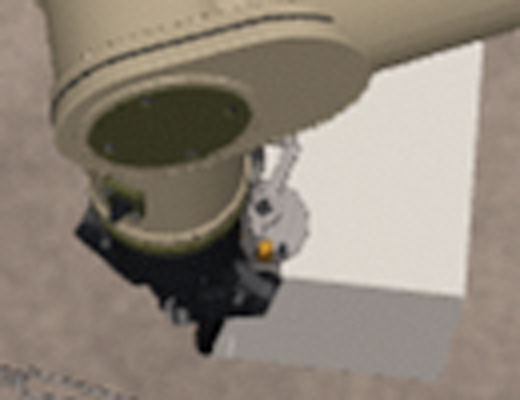

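Call:
move_arm --pt "0 0.002 0 0 0 0 -1" --pt "0 0.006 0 0 0 0 -1" --pt "0 0.012 0 0 0 0 -1" --pt "0 0.012 -0.01 0 0 0 -1" --pt "0 0.01 -0.04 0 0 0 -1" --pt "0 0.01 -0.04 0 0 0 -1"

```text
clock: 14.95
position: [0.6791, 0.0702, 0.2885]
ee_rot: [0.864, 0.504, -0.0, 0.0]
ft_force: [1.5, 0.6, 0.1]
grip_width: -0.002
```

```bash
python3 -c "
from h import *
lev('l16');ht();plan(np.array([.5,.42,.33]),np.radians(-60),10)"
```

```text
t 14.95 z 0.2885 r 0.1115 tcp ang 22.0 tool th 60.5 Ftool xyz [ 1.2  1.  -0.1] j [ 0.46 -0.2   1.51 -0.56]
back 54 z 0.1934 ang 250.5
front 113 z 0.1929 ang 270.9
knob 30 z 0.2598 ang 141.3
r 0 10 0.1972 r 0.008 26 0.1947 r 0.034 56 0.1942 (parked .1925 .1944 .195)
[[0.0216, -0.033, -0.0039, 0.03, -0.03, 3.04, -1], [0.0197, -0.0342, -0.0038, 0.03, -0.03, 3.04, -1], [0.018, -0.0351, -0.0039, 0.03, -0.03, 3.04, -1], [0.016, -0.0361, -0.0039, 0.03, -0.03, 3.04, -1], [0.0141, -0.0368, -0.0038, 0.03, -0.03, 3.04, -1], [0.0121, -0.0376, -0.0038, 0.03, -0.03, 3.04, -1], [0.0102, -0.0381, -0.0038, 0.03, -0.03, 3.04, -1], [0.0081, -0.0386, -0.0038, 0.03, -0.03, 3.04, -1], [0.006, -0.039, -0.0038, 0.03, -0.03, 3.04, -1], [0.0039, -0.0393, -0.0038, 0.03, -0.03, 3.04, -1]]
[0.5  0.42 0.33] 0.01
```

View pics/l16.png

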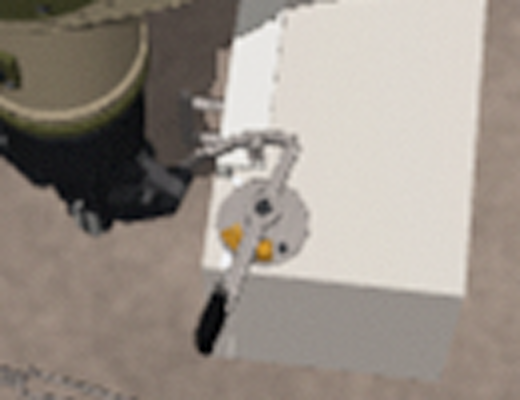

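Call:
move_arm --pt "0.0216 -0.033 -0.004 0 0 3 -1" --pt "0.02 -0.034 -0.004 0 0 3 -1" --pt "0.018 -0.035 -0.004 0 0 3 -1" --pt "0.016 -0.036 -0.004 0 0 3 -1" --pt "0.014 -0.037 -0.004 0 0 3 -1" --pt "0.012 -0.0375 -0.004 0 0 3 -1" --pt "0.01 -0.038 -0.004 0 0 3 -1" --pt "0.008 -0.0385 -0.004 0 0 3 -1" --pt "0.006 -0.039 -0.004 0 0 3 -1" --pt "0.004 -0.039 -0.004 0 0 3 -1"

```text
clock: 16.3
position: [0.4961, 0.4212, 0.3274]
ee_rot: [0.965, 0.262, -0.0, 0.0]
ft_force: [-0.3, -0.1, 0.6]
grip_width: 0.001
```

```bash
python3 -c "
from h import *
lever('f');ht();door();lev()
p,d=viewer.camera('side');cv2.imwrite('pics/fs.png',p[...,::-1])"
```

```text
t 16.3 tcp [0.4961 0.4212 0.3274] r 0.4007 F [-0.25 -0.08  0.58]
side 61 grip [0.6175 0.1125 0.2228] ang 63.5 top z [0.2245 0.2258]
top 26 grip [0.6159 0.1105 0.2231] ang 63.9 top z [0.2261 0.2285]
r 0 9 0.1983 r 0.008 26 0.1938 r 0.034 59 0.1942 (parked .1925 .1944 .195)
tcp loc 0.1065 -0.5038 0.3268 F along yc 0.61 xc -0.61
side keeper 34 [-0.0675 -0.0848  0.1957]
top keeper 15 [-0.0674 -0.0849  0.1941]
t 16.55 z 0.3273 r 0.3988 tcp ang 101.4 tool th 30.5 Ftool xyz [-1.3  0.6  0. ] j [ 0.4  -0.14  1.55 -1.72]
back 53 z 0.1934 ang 250.3
front 133 z 0.1934 ang 277.4
knob 22 z 0.1964 ang 133.9
```

View pics/f_side.png

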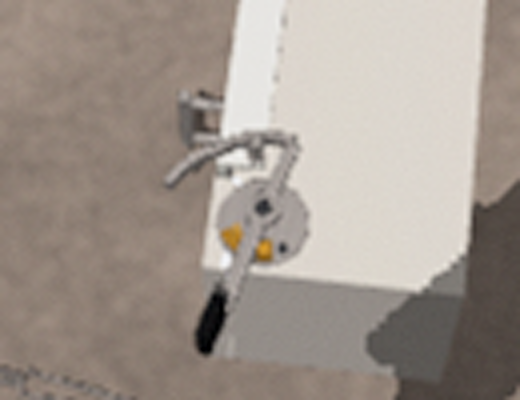

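View pics/f_top.png

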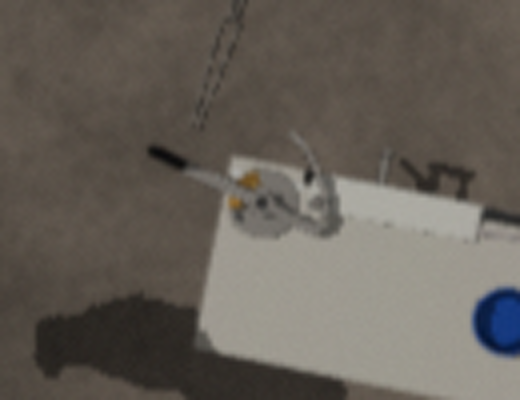

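View pics/fs.png

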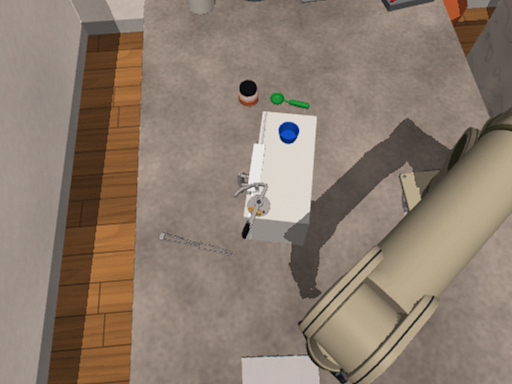

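Run:
```python
from h import *
def m(W):
    q=W.reshape(-1,3);L=np.c_[(q[:,:2]-O)@XC,(q[:,:2]-O)@YC,q[:,2]]
    k=(L[:,0]<-.119)&(L[:,0]>-.135)&(L[:,1]>-.065)&(L[:,1]<.04)&(L[:,2]>.085)&(L[:,2]<.155)
    e=(L[:,0]<-.07)&(L[:,0]>-.092)&(L[:,2]>.172)&(L[:,2]<.185)&(L[:,1]>-.02)
    return k.sum(),L[k][:,:2].mean(0).round(4),"far end",np.percentile(L[e][:,1],[95,98,100]).round(4)
for n in("side","top"):
    print(n,m(cloud(n,np.load(f"pics/{n}0.npy"))))
    im,d=viewer.camera(n); np.save(f"pics/{n}F.npy",d); print(n,m(cloud(n,d)))
# other objects: image differences
for n in("side","top"):
    a=np.load(f"pics/{n}0.npy");b=np.load(f"pics/{n}F.npy");A=cloud(n,a);B=cloud(n,b)
    for nm,im in(("0",cv2.imread(f"pics/{n}0.png")),):
        pass
    im0=cv2.imread(f"pics/{n}0.png").astype(int);im1=viewer.camera(n)[0][...,::-1].astype(int)
    for nm,ch in(("blue",lambda i:(i[...,0]>i[...,2]+60)),("green",lambda i:(i[...,1]>i[...,2]+60)&(i[...,1]>i[...,0]+40))):
        print(n,nm,[np.argwhere(ch(i)).mean(0).round(2) for i in(im0,im1)])
s=manip.get_obs();print(s['clock'])
```

```text
side (np.int64(45), array([-0.124 ,  0.0142]), 'far end', array([0.1264, 0.1505, 0.1667]))
side (np.int64(41), array([-0.1239, -0.041 ]), 'far end', array([0.1414, 0.1556, 0.1687]))
top (np.int64(4), array([-0.1232,  0.0174]), 'far end', array([0.131 , 0.1531, 0.1685]))
top (np.int64(3), array([-0.1224, -0.0403]), 'far end', array([0.1538, 0.1592, 0.1719]))
side blue [array([131.68, 288.28]), array([131.69, 288.25])]
side green [array([100.34, 286.3 ]), array([100.34, 286.3 ])]
top blue [array([228.91, 303.74]), array([228.93, 303.78])]
top green [array([239.55, 381.14]), array([246.67, 394.54])]
16.85
```

```bash
python3 -c "
from workcell import manip
print(manip.hand_in())"
```

```text
the job is handed in; nothing more can be done
None
```

I slid the door shut, turned the fastener into its notch, and handed the job in at about 17 s with the arm well clear.

- **Door:** I pushed it by its pull until the seal pushed back with about 5 N, then let go. After latching, the pull stood 55 to 58 mm from where it started. That fits a door drawn in by the hook. The exact last 1–2 mm is below what the cameras can resolve, so I could not measure the 0.0015 directly.
- **Lever:** I turned it counter-clockwise by pushing the side of its handle, mostly with 2 to 6 N. It rose about 5 mm on the cam, then the force fell to almost nothing at about 1.45 rad and it dropped. I stopped there, without reaching the end stop.
- **Handling on the cam:** I lifted the tool in small steps to follow the rise. My fingertip's friction still dragged on the handle by up to about 4 N vertically for short moments.
- **Last checks:**
  - The top of the handle was back at its parked height, about 0.226 m.
  - The lever arm lay between the two brass cam blocks, with the hook round the keeper.
  - The side camera showed the cup and scoop unmoved; the jar and tweezer looked unmoved by eye. I did not measure the bottles or divider.
- **Checks that disagreed:**
  - The top camera's green patch shifted between the first and last pictures. I think it took in other green things that the arm had hidden at first, since the scoop had not moved in the side view.
  - The reading at the pivot knob stayed about 5 mm above its parked value, though the handle and lever arm heights agreed. It comes from only about 10 pixels.
  - The last keeper readings were spoiled by the hook next to it, so I judged the door by its pull instead.

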